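Close the brooch showcase and prove its catch has taken

TASK

The little wooden doll has been left standing in the way of the open brooch showcase: stand it somewhere on the counter beyond the door's reach, then close the glass door and press it home on its catch. Check that the catch holds with a steady, firm tug outwards on the handle, not so hard that it is torn open; if the door gives, press it again harder and tug again, until it holds. Leave the other goods where they stand and the door shut.

Things in the scene. Friction and masses are not known exactly. Their poses are not given: they have to be found in the camera images.
- showcase: Low glass case with wooden edges, 160 mm wide, 90 deep, 124 high, fixed on the counter, with brooches inside. Origin: centre of its underside, on the counter. Its x axis points from the open front (door side) to the back, y from the hinge side to the catch side, z up. Front of the case at its x = -45 mm, outer face of the shut door at x = -59 mm.
- door (a joint): Door angle, rad: 0 = fully shut, at most 1.95; starts wide open. Shut, the leaf lies along the showcase's +y, 3 to 163 mm from the hinge axis, 14 mm thick, 13 to 121 mm above the counter. Opening by a turns it by +a about vertical (anticlockwise from above). Hinge a little stiff: stays where left. Caught: below 0.02, about 1 mm of play. Not caught: stands 3 to 10 mm proud, swings out at a touch.
- hinge (a point): Point on the door's vertical hinge axis, 67 mm above the counter, at the showcase's own (x, y) = (-52, -83) mm; it does not move with the door. Its axes are parallel to the showcase's.
- handle (a point): Middle of the handle bar: level steel bow, 9 mm thick, 112 mm above the counter, on the door's outer face. The bar runs along the leaf 92 to 156 mm from the hinge axis, its centre line 36 mm off the face: a slot 31 mm wide behind it, open above and below, 55 mm clear between its two 9 mm legs. Own x points through the door (into the case when shut), y along the bar away from the hinge, z up.
- catch_roller: Steel spring roller (6 mm) of the catch, on the case floor; a strike on the door's bottom rail, 140 mm from the hinge axis, snaps behind it over the last 10 mm of closing. How tight it is set is hidden: snapping shut takes 7 to 15 N at the handle; caught, it holds a pull of at least 10 N there and is torn open by more. 5 to 8 N for half a second is a fair test. Origin: middle of the roller.
- doll: Small turned wooden doll with a black head and dark body, 35 mm across, 112 mm high, light, round; stands upright on the counter inside the swing of the open door, between door and case. Origin: centre of its foot.
- broad_candle: Bystander: white painted candle on a square black foot, 61 x 61 x 66 mm, on the counter to the right. Origin: centre of its underside.
- narrow_candle: Bystander: white painted candle on a square black foot, 56 x 56 x 66 mm, on the counter to the right. Origin: centre of its underside.
- bottle: Bystander: upright white bottle, 39 mm across, 150 mm high, left of the showcase. Origin: centre of its underside.
- stamp: Bystander: wooden hand stamp, foot 26 x 45 mm, 67 mm high with its turned handle, on the counter at the back, right of the showcase. Origin: centre of its underside.
There are look-alikes about, which are no part of the job. Leave any orange or purple look-alike of the doll alone.

How it is judged:
On the way, in this order (a step that is already met when the one before it is completed fails the run):
1. the door has been pressed shut on its catch (not yet pulled) (value of joint door below 0.02 rad and contact force between catch_roller and door below 1 N), for 0.05 s.
2. the handle is tugged: the catch carries a pull of at least 3 N and the door stays shut (contact force between catch_roller and door above 3 N and value of joint door below 0.025 rad), for 0.2 s.
At the end, for the whole second after the job is handed in: The door is shut and caught (below 0.02 rad); the doll stands upright (within 0.1 rad) and still on the counter, its centre more than 185 mm from the hinge axis, so the door's swing clears it; the candles, the bottle and the stamp stand upright (value of joint door below 0.02 rad and angle between doll's own z axis and vertical below 0.1 rad and height (world z) of doll between -0.006 and 0.006 m and horizontal distance between doll and hinge above 0.185 m and linear speed of doll below 0.02 m/s and angle between each of broad_candle, narrow_candle, bottle, stamp's own z axis and vertical below 0.15 rad); the robot touches nothing.
It fails at once if the doll is knocked over (angle between doll's own z axis and vertical above 0.8 rad).
It fails at once if a bystander (candle, bottle or stamp) is shifted by more than 25 mm (distance of any of broad_candle, narrow_candle, bottle, stamp from where it was at the start of the episode above 0.025 m).
It also fails if it takes over 61 s, if anything falls off the work surface, if the arm or the gripper's body presses on something with over 40 N, if the wrist force passes 120 N, or if a joint passes its speed limit or range.

ROBOT

A 6-joint arm with a two-finger parallel gripper is mounted at the origin on a cart in front of the work surface, level with it; the furniture and walls round the work are solid. World frame = base frame: x ahead of the robot, y to its left, z up, the work surface at z = 0. Lengths are in m, angles in rad, forces in N, time in s.
With the tool pointing down it reaches from about 0.35 to 0.85 m from the base axis. Payload 8.1 kg.
Tool frame: the origin (TCP) lies between the finger pads; the fingertips stand 14 mm ahead of it and the grasp point (between the pads) lies 5 mm behind it; z points along the fingers, y is the line along which they close (so a half turn about z gives the same grasp; the last joint's range is limited). The gripper opens to 93 mm and grips with 3 to 60 N. Pads are 15 mm wide; open, the fingers measure 128 mm over their backs; the gripper's body (75 mm by 188 mm) begins 65 mm behind the grasp point.
Start: joints at [1.19, 0.13, 1.488, -0, 1.523, -0.085], TCP at [0.175, 0.574, 0.233] pointing down, gripper open.
Joint ranges: [-2.96, 2.96], [-0.89, 2.26], [0.02, 2.5], [-1.34, 4.48], [0, 2.73], [-2.66, 2.66]. Speed limits (rad/s): [2.39, 2.39, 2.79, 3.14, 3.14, 3.14].

INTERFACE

Orientations are given as a rotation vector (axis times angle).
In Python, from plant import robot gives the robot as it stands.
- The arm moves only by the tool arm_command, never from a script. Its argument "targets" is a list of rows, each an object of numbers: "x", "y", "z": the shift along the world's x, y, z in units of 500 mm (1.0 is 500 mm); "rx", "ry", "rz": the turn, a rotation vector about the world's x, y, z in units of 2 rad (1.0 is 2 rad); "claw": the closure in counts, from 0 (fully open) to 255 (shut). In form: [{"x": .., "y": .., "z": .., "rx": .., "ry": .., "rz": .., "claw": ..}, ...]. A call has 1 to 10 rows; each row is the pose to reach, as a shift and turn from the pose commanded when the call began; what a row does not reach only later rows make up. A row lasts 1/12 s, in which the tool goes at most 41.7 mm and 7.16 degrees, less where a joint would pass 70% of its speed; a pose out of reach is approached as far as the arm can. A call with a number of a shift or a turn outside -1 to 1 is refused whole. A call with a gripper value outside its range is refused whole. The fingers move at their own pace and stop on an object; "squeeze" is the grip in N (left out, the last holds). Time passes only in rows, so rows that repeat a pose let the fingers close. It gives the time, the measured TCP pose, the force, the opening and the grip force at its end, in the units of the state.
- robot.read_state(): the state, without advancing time (a new reading comes with each control period).
- robot.read_camera(name): name is "scene" or "top"; returns (picture, depth): 480x640x3 uint8, red, green, blue; 480x640 float32, m along the optical axis (not along the pixel's ray), 0 where there is no reading.
- robot.get_calibration(name): a dict with "intrinsics" (3x3 intrinsics, pixels), "origin" and "orientation" of the camera in the world. Camera axes: x right, y up, looking along -z (the intrinsics and any distortion apply to the point x, -y, -z); pixel columns grow to the right and rows downward; lengths in m; the calibration is good to about 2 mm. A picture is of the moment at which its call begins. get_calibration takes no time and is no camera call.
- robot.close_job(): hands the job in; it is judged then, once.
The state is a dict: "t": time; "q": joint angles; "dq": joint speeds; "joint_torque": joint torques, N m; "tool_pos": TCP position; "orientation": TCP orientation; "force": force on the tool from outside, world axes, zero at the start; "wrist_torque": the same for the moment, N m; "opening": finger opening in m; "gripper_force": force on a finger pad.
Only numpy, scipy, OpenCV 4.12 (cv2) and the standard library are available. Lean on these libraries where they do the work, as an engineer would, in place of code of your own. Each camera call takes 0.05 s, during which the arm holds its last target. There are 200 camera calls.

## Working session

There is one attempt and no reset: what is moved stays moved. The work goes in short steps, Python scripts to look and compute and a tool call to move; the robot and the scene stay as the last step left them, time stands still between calls to the robot, and variables do not carry over. Pictures are saved under pics/ and viewed, at most 10 in all, crops included, and the job is handed in when it is done.

Besides the shell and the picture viewer there is one more tool, called after ">>>" in YAML: its name, and indented under it one key for each argument. arm_command: Moves the arm, as the interface text tells. Shifts and turns lie within -1 to 1; 1 stands for 500 mm of shift or 2 rad of turn. Its arguments: {"type":"object","properties":{"targets":{"type":"array","items":{"type":"object","properties":{"x":{"type":"number","minimum":-1,"maximum":1},"y":{"type":"number","minimum":-1,"maximum":1},"z":{"type":"number","minimum":-1,"maximum":1},"rx":{"type":"number","minimum":-1,"maximum":1},"ry":{"type":"number","minimum":-1,"maximum":1},"rz":{"type":"number","minimum":-1,"maximum":1},"claw":{"type":"number"}}}},"squeeze":{"type":"number"}},"required":["targets"]}

```bash
mkdir -p pics; cat > h.py <<'E'
import numpy as np,cv2
from plant import robot
from scipy.spatial.transform import Rotation as R
def calib(n):
    c=robot.get_calibration(n); o=np.array(c["orientation"],float)
    M=o if o.shape==(3,3) else R.from_rotvec(o).as_matrix() if o.size==3 else None
    return np.array(c["intrinsics"]),np.array(c["origin"]),M
def cloud(n,d):
    K,o,M=calib(n); v,u=np.mgrid[:480,:640]
    p=np.stack([(u-K[0,2])/K[0,0]*d,-(v-K[1,2])/K[1,1]*d,-d],-1)
    return p@M.T+o
def snap(n,tag):
    p,d=robot.read_camera(n); np.savez(f"{tag}.npz",p=p,d=d,c=cloud(n,d)); cv2.imwrite(f"pics/{tag}.png",p[...,::-1]); return p,d
E
python3 - <<'E'
from h import *
for n in("scene","top"):
    print(robot.get_calibration(n)); snap(n,n+"0")
print(robot.read_state())
E
```

```text
{'intrinsics': array([[544.03633181,   0.        , 326.80195864],
       [  0.        , 544.03633181, 243.3334692 ],
       [  0.        ,   0.        ,   1.        ]]), 'origin': array([ 0.157877  , -0.36766271,  0.82291293]), 'orientation': array([ 0.6542516 , -0.22115089, -0.67806394])}
{'intrinsics': array([[503.79550878,   0.        , 318.33058217],
       [  0.        , 503.79550878, 237.82295022],
       [  0.        ,   0.        ,   1.        ]]), 'origin': array([0.28695085, 0.12143658, 1.11954984]), 'orientation': array([ 0.18074968, -0.19657313, -1.6610988 ])}
{'t': 0.1, 'q': array([ 1.18957785e+00,  1.31064548e-01,  1.48912939e+00, -3.07471886e-05,
        1.52302295e+00, -8.53787194e-02]), 'dq': array([-0.00081345, -0.00058254, -0.00203891,  0.00080241, -0.00132573,
        0.0021765 ]), 'joint_torque': array([ 2.02335781e-03, -5.61347401e+01, -4.93092692e+01,  7.71051832e-02,
        2.92550650e-02, -1.23468322e-05]), 'tool_pos': array([0.17472376, 0.57349423, 0.23172745]), 'orientation': array([-4.62957806e-01, -3.10694331e+00,  2.49311305e-03]), 'force': array([ 0.04127579, -0.6990095 ,  0.18786457]), 'wrist_torque': array([-0.03864979, -0.01497302, -0.01718611]), 'gripper_force': 0.0, 'opening': 0.09320495207881638}
```

View pics/scene0.png

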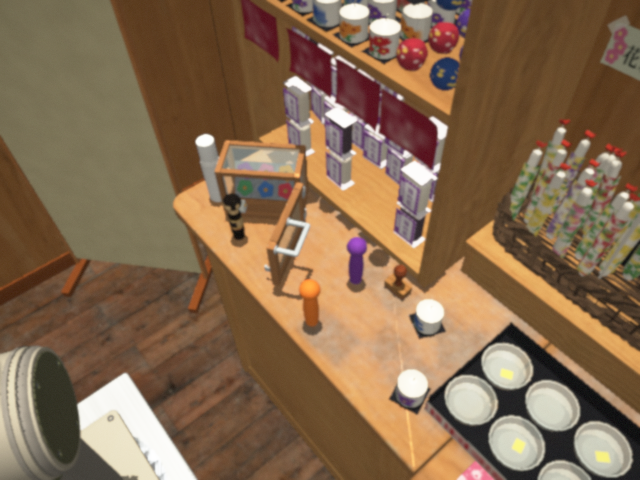

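View pics/top0.png

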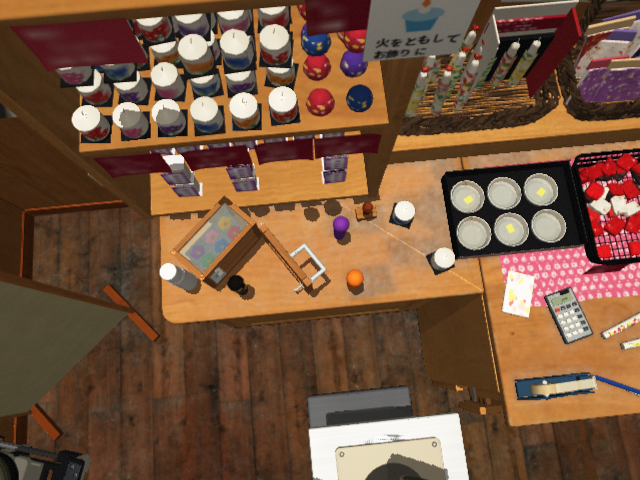

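The scene view shows the black-headed doll at (236,217), with the purple look-alike at (357,262) and the orange one at (310,303). In the top view they are at (238,285), (341,227) and (355,278). The black one between door and case matches the description. The top view also has the case around (215,243), the door from (262,230) to (303,288) with its handle on the right side, and the bottle at (180,276).

```bash
python3 - <<'E'
from h import *
s=np.load("scene0.npz");t=np.load("top0.npz")
a=cv2.resize(t['p'][190:330,150:380],None,fx=3.4,fy=3.4,interpolation=cv2.INTER_CUBIC)
cv2.imwrite("pics/crop_top.png",a[...,::-1])
b=cv2.resize(s['p'][130:300,180:340],None,fx=3.5,fy=3.5,interpolation=cv2.INTER_CUBIC)
cv2.imwrite("pics/crop_scene.png",b[...,::-1])
c=t['c']
for n,(u,v) in dict(doll=(238,285),doll2=(235,282),orange=(355,278),purple=(341,227),bottle=(168,271),bc=(403,212),nc=(443,260),stamp=(367,210),table=(300,310),hl=(322,273),corner=(220,310)).items(): print(n,c[v,u].round(3))
E
```

```text
doll [0.448 0.27  0.112]
doll2 [0.455 0.275 0.112]
orange [0.44  0.034 0.109]
purple [0.549 0.05  0.106]
bottle [0.483 0.398 0.151]
bc [ 0.584 -0.094  0.053]
nc [ 0.469 -0.166  0.047]
stamp [ 0.595 -0.015  0.057]
table [ 0.397  0.153 -0.002]
hl [0.456 0.099 0.114]
corner [ 0.415  0.329 -0.002]
```

View pics/crop_top.png

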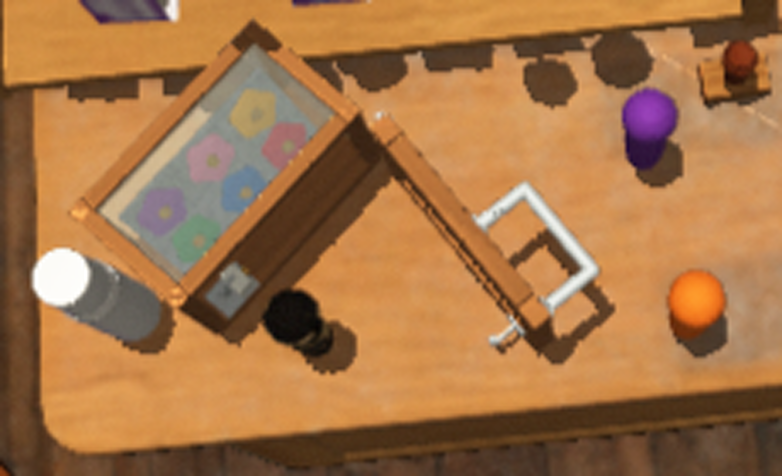

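View pics/crop_scene.png

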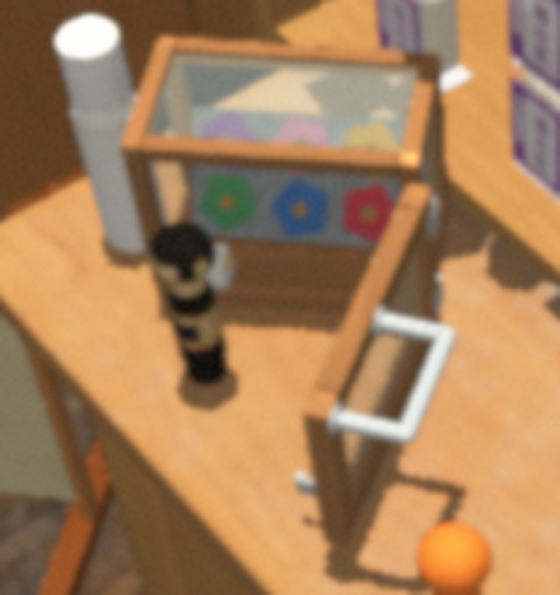

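The crops confirm the choice: black head at crop (292,318) with a dark, banded body, standing in front of the case mouth. The handle bow is on the far side of the door from the doll, with its bar ends at crop (525,190) and (592,270).

```bash
python3 - <<'E'
from h import *
t=np.load("top0.npz");c=t['c'];p=t['p'].astype(int)
v,u=np.mgrid[:480,:640]
def px(cx,cy): return (150+cx/3.4,190+cy/3.4)
def mask(poly):
    m=np.zeros((480,640),np.uint8);cv2.fillPoly(m,[np.array([px(*q) for q in poly]).round().astype(int)],1);return m>0
z=c[...,2]
m=mask([(255,15),(375,110),(180,320),(60,215)])&(z>.118)&(z<.131)
q=c[m][:,:2];r=cv2.minAreaRect((q*1000).astype(np.float32));print("case",m.sum(),r,cv2.boxPoints(r).round(0).tolist(),np.median(z[m]))
# pixel-corner approach
K,o,M=calib("top")
def ray(uv,h):
    d=M@np.array([(uv[0]-K[0,2])/K[0,0],-(uv[1]-K[1,2])/K[1,1],-1]);return (o+d*(h-o[2])/d[2])[:2]
for q in [(255,45),(355,112),(180,300),(80,210)]: print("corner",ray(px(*q),.124).round(4))
m=mask([(360,110),(400,95),(560,310),(540,330)])&(z>.112)&(z<.128)
q=c[m][:,:2];r=cv2.minAreaRect((q*1000).astype(np.float32));print("door",m.sum(),r,cv2.boxPoints(r).round(0).tolist(),np.median(z[m]))
m=mask([(470,215),(525,175),(605,270),(555,310)])&(z>.10)&(z<.125)
q=c[m][:,:2];r=cv2.minAreaRect((q*1000).astype(np.float32));print("handle",m.sum(),r,cv2.boxPoints(r).round(0).tolist(),np.median(z[m]))
for q in[(525,190),(592,270)]:print("bar end",ray(px(*q),.112).round(4))
m=mask([(255,280),(330,280),(330,360),(255,360)])&(z>.085)&(z<.125)
q=c[m][:,:2];print("doll head",m.sum(),q.mean(0),cv2.minEnclosingCircle((q*1000).astype(np.float32)))
for n,b in dict(bottle=(168,271)).items(): print(n,ray(b,.15))
s=np.load("scene0.npz")['c'];zz=s[...,2]
w=np.zeros((480,640),bool);w[185:245,218:248]=1
for lo,hi in((.02,.05),(.05,.08),(.08,.11)):
    k=w&(zz>lo)&(zz<hi)&(s[...,0]<.49)&(s[...,0]>.41);q=s[k][:,:2];print("doll",lo,k.sum(),cv2.minEnclosingCircle((q*1000).astype(np.float32)),q.mean(0))
e=np.where((abs(z)<.006)&(u>170)&(u<410)&(c[...,0]<.45));print("edge",[(uu,c[max(vv for vv,x in zip(*e) if x==uu),uu].round(3).tolist()) for uu in(190,240,300,350,400)])
E
```

```text
case 3265 ((550.630126953125, 312.1151123046875), (92.27123260498047, 160.53660583496094), 43.109893798828125) [[462.0, 339.0], [572.0, 222.0], [639.0, 285.0], [529.0, 402.0]] 0.12201384355067979
corner [0.619  0.2843]
corner [0.5708 0.2267]
corner [0.4669 0.3367]
corner [0.5267 0.3935]
door 498 ((504.6102600097656, 165.59202575683594), (160.7460479736328, 22.330259323120117), 33.59418869018555) [[431.0, 130.0], [444.0, 112.0], [578.0, 201.0], [565.0, 219.0]] 0.12095457782290064
handle 294 ((482.2272033691406, 125.8493423461914), (74.5452651977539, 41.63275146484375), 33.2874641418457) [[440.0, 123.0], [462.0, 88.0], [525.0, 129.0], [502.0, 164.0]] 0.11640969032107296
bar end [0.5154 0.1293]
bar end [0.4628 0.094 ]
doll head 236 [0.45401618 0.27474859] ((455.50445556640625, 276.2773742675781), 17.601869583129883)
bottle [0.48314832 0.39830534]
doll 0.02 170 ((464.17266845703125, 319.85888671875), 60.97429656982422) [0.45461166 0.27991746]
doll 0.05 241 ((467.61541748046875, 308.82275390625), 50.858551025390625) [0.45690124 0.28997682]
doll 0.08 270 ((455.5106201171875, 298.44561767578125), 41.845584869384766) [0.45199765 0.27335786]
edge [(190, [0.397, 0.397, -0.002]), (240, [0.397, 0.286, -0.001]), (300, [0.396, 0.154, -0.006]), (350, [0.109, 0.075, 0.002]), (400, [0.109, -0.029, 0.005])]
```

>>> arm_command:
  targets:
    - {"x":0.56,"y":-0.594,"rz":0.524,"claw":0}
    - {"x":0.56,"y":-0.594,"rz":0.524,"claw":0}
    - {"x":0.56,"y":-0.594,"rz":0.524,"claw":0}
    - {"x":0.56,"y":-0.594,"rz":0.524,"claw":0}
    - {"x":0.56,"y":-0.594,"rz":0.524,"claw":0}
    - {"x":0.56,"y":-0.594,"rz":0.524,"claw":0}
    - {"x":0.56,"y":-0.594,"rz":0.524,"claw":0}
    - {"x":0.56,"y":-0.594,"rz":0.524,"claw":0}
    - {"x":0.56,"y":-0.594,"rz":0.524,"claw":0}
    - {"x":0.56,"y":-0.594,"rz":0.524,"claw":0}

```text
schema error: expected keys x, y, z, rx, ry, rz, claw
```

>>> arm_command:
  targets:
    - {"x":0,"y":0,"z":0}
    - {"x":0,"y":0,"z":0}
    - {"x":0,"y":0,"z":0}
    - {"x":0,"y":0,"z":0}

```text
schema error: expected keys x, y, z, rx, ry, rz, claw
```

All keys are required in each row.

>>> arm_command:
  targets:
    - {"x":0.56,"y":-0.594,"z":0,"rx":0,"ry":0,"rz":0.524,"claw":0}
    - {"x":0.56,"y":-0.594,"z":0,"rx":0,"ry":0,"rz":0.524,"claw":0}
    - {"x":0.56,"y":-0.594,"z":0,"rx":0,"ry":0,"rz":0.524,"claw":0}
    - {"x":0.56,"y":-0.594,"z":0,"rx":0,"ry":0,"rz":0.524,"claw":0}
    - {"x":0.56,"y":-0.594,"z":0,"rx":0,"ry":0,"rz":0.524,"claw":0}
    - {"x":0.56,"y":-0.594,"z":0,"rx":0,"ry":0,"rz":0.524,"claw":0}
    - {"x":0.56,"y":-0.594,"z":0,"rx":0,"ry":0,"rz":0.524,"claw":0}
    - {"x":0.56,"y":-0.594,"z":0,"rx":0,"ry":0,"rz":0.524,"claw":0}
    - {"x":0.56,"y":-0.594,"z":0,"rx":0,"ry":0,"rz":0.524,"claw":0}
    - {"x":0.56,"y":-0.594,"z":0,"rx":0,"ry":0,"rz":0.524,"claw":0}

```text
t: 0.93
tool_pos: [0.4397, 0.2925, 0.2324]
orientation: [1.165, -2.917, -0.0]
force: [0.8, 0.7, -0.8]
opening: 0.0931
gripper_force: 0.0
```

>>> arm_command:
  targets:
    - {"x":0,"y":0,"z":0,"rx":0,"ry":0,"rz":0,"claw":0}
    - {"x":0,"y":0,"z":0,"rx":0,"ry":0,"rz":0,"claw":0}

```text
t: 1.1
tool_pos: [0.4403, 0.2919, 0.2321]
orientation: [1.147, -2.924, 0.0]
force: [-0.3, 0.7, 0.5]
opening: 0.0927
gripper_force: 0.0
```

>>> arm_command:
  targets:
    - {"x":0.03,"y":-0.031,"z":0,"rx":0,"ry":0,"rz":0,"claw":0}
    - {"x":0.03,"y":-0.031,"z":0,"rx":0,"ry":0,"rz":0,"claw":0}
    - {"x":0.03,"y":-0.031,"z":-0.08,"rx":0,"ry":0,"rz":0,"claw":0}
    - {"x":0.03,"y":-0.031,"z":-0.16,"rx":0,"ry":0,"rz":0,"claw":0}
    - {"x":0.03,"y":-0.031,"z":-0.24,"rx":0,"ry":0,"rz":0,"claw":0}
    - {"x":0.03,"y":-0.031,"z":-0.3,"rx":0,"ry":0,"rz":0,"claw":0}
    - {"x":0.03,"y":-0.031,"z":-0.334,"rx":0,"ry":0,"rz":0,"claw":0}
    - {"x":0.03,"y":-0.031,"z":-0.334,"rx":0,"ry":0,"rz":0,"claw":0}
    - {"x":0.03,"y":-0.031,"z":-0.334,"rx":0,"ry":0,"rz":0,"claw":0}

```text
t: 1.85
tool_pos: [0.4525, 0.279, 0.0648]
orientation: [1.154, -2.919, -0.0]
force: [0.2, -0.8, 1.2]
opening: 0.0929
gripper_force: 0.0
```

```bash
python3 - <<'E'
from h import *
p,d=snap("scene","s1")
q,_=snap("top","t1")
a=cv2.resize(p[130:300,160:320],(560,595),interpolation=cv2.INTER_CUBIC)
cv2.imwrite("pics/s1c.png",a[...,::-1])
E
```

```text
(no output)
```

View pics/s1c.png

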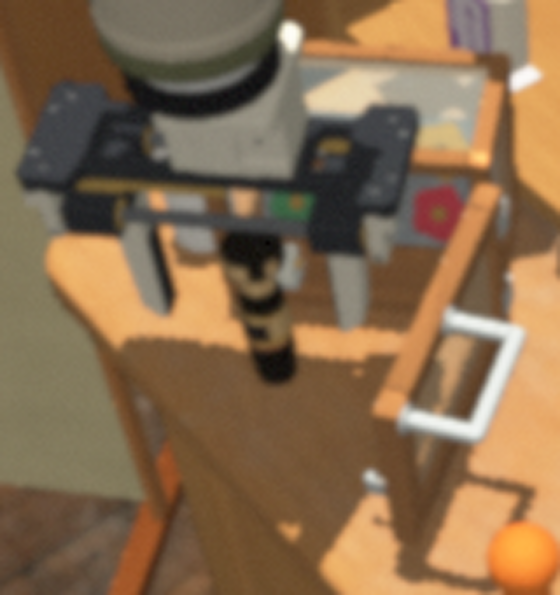

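The fingers stand on either side of the doll: finger tips at crop (165,300) and (348,320), doll at (265,300). Closing now.

>>> arm_command:
  targets:
    - {"x":0,"y":0,"z":0,"rx":0,"ry":0,"rz":0,"claw":255}
    - {"x":0,"y":0,"z":0,"rx":0,"ry":0,"rz":0,"claw":255}
    - {"x":0,"y":0,"z":0,"rx":0,"ry":0,"rz":0,"claw":255}
    - {"x":0,"y":0,"z":0,"rx":0,"ry":0,"rz":0,"claw":255}
    - {"x":0,"y":0,"z":0,"rx":0,"ry":0,"rz":0,"claw":255}
    - {"x":0,"y":0,"z":0,"rx":0,"ry":0,"rz":0,"claw":255}
    - {"x":0,"y":0,"z":0,"rx":0,"ry":0,"rz":0,"claw":255}
    - {"x":0,"y":0,"z":0,"rx":0,"ry":0,"rz":0,"claw":255}
  squeeze: 10

```text
t: 2.62
tool_pos: [0.4542, 0.2782, 0.0656]
orientation: [1.154, -2.922, 0.0]
force: [0.2, 0.1, 0.1]
opening: 0.044
gripper_force: 0.0
```

>>> arm_command:
  targets:
    - {"x":0,"y":0,"z":0,"rx":0,"ry":0,"rz":0,"claw":255}
    - {"x":0,"y":0,"z":0,"rx":0,"ry":0,"rz":0,"claw":255}
    - {"x":0,"y":0,"z":0,"rx":0,"ry":0,"rz":0,"claw":255}
    - {"x":0,"y":0,"z":0,"rx":0,"ry":0,"rz":0,"claw":255}
    - {"x":0,"y":0,"z":0,"rx":0,"ry":0,"rz":0,"claw":255}

```text
t: 3.03
tool_pos: [0.4542, 0.2783, 0.0656]
orientation: [1.154, -2.922, 0.0]
force: [-0.4, -0.6, 0.1]
opening: 0.0338
gripper_force: 10.0
```

>>> arm_command:
  targets:
    - {"x":0,"y":0,"z":0.04,"rx":0,"ry":0,"rz":0,"claw":255}
    - {"x":0,"y":0,"z":0.1,"rx":0,"ry":0,"rz":0,"claw":255}
    - {"x":0,"y":0,"z":0.16,"rx":0,"ry":0,"rz":0,"claw":255}
    - {"x":0,"y":0,"z":0.22,"rx":0,"ry":0,"rz":0,"claw":255}
    - {"x":0,"y":0,"z":0.28,"rx":0,"ry":0,"rz":0,"claw":255}
    - {"x":0,"y":0,"z":0.3,"rx":0,"ry":0,"rz":0,"claw":255}
    - {"x":0,"y":0,"z":0.3,"rx":0,"ry":0,"rz":0,"claw":255}

```text
t: 3.62
tool_pos: [0.4561, 0.2792, 0.2193]
orientation: [-1.152, 2.916, 0.001]
force: [-0.0, -0.6, -0.8]
opening: 0.0335
gripper_force: 10.0
```

>>> arm_command:
  targets:
    - {"x":0,"y":-0.03,"z":0,"rx":0,"ry":0,"rz":-0.04,"claw":255}
    - {"x":0,"y":-0.08,"z":0,"rx":0,"ry":0,"rz":-0.085,"claw":255}
    - {"x":0,"y":-0.13,"z":0,"rx":0,"ry":0,"rz":-0.13,"claw":255}
    - {"x":0,"y":-0.18,"z":0,"rx":0,"ry":0,"rz":-0.175,"claw":255}
    - {"x":0,"y":-0.23,"z":0,"rx":0,"ry":0,"rz":-0.22,"claw":255}
    - {"x":0,"y":-0.28,"z":0,"rx":0,"ry":0,"rz":-0.265,"claw":255}
    - {"x":0,"y":-0.33,"z":0,"rx":0,"ry":0,"rz":-0.31,"claw":255}
    - {"x":0,"y":-0.38,"z":0,"rx":0,"ry":0,"rz":-0.355,"claw":255}
    - {"x":0,"y":-0.43,"z":0,"rx":0,"ry":0,"rz":-0.4,"claw":255}
    - {"x":0,"y":-0.48,"z":0,"rx":0,"ry":0,"rz":-0.445,"claw":255}

```text
t: 4.45
tool_pos: [0.4529, 0.0372, 0.2129]
orientation: [-0.223, -3.13, 0.0]
force: [0.4, -0.3, -0.1]
opening: 0.0335
gripper_force: 10.0
```

>>> arm_command:
  targets:
    - {"x":0,"y":-0.05,"z":0,"rx":0,"ry":0,"rz":-0.045,"claw":255}
    - {"x":0,"y":-0.1,"z":0,"rx":0,"ry":0,"rz":-0.09,"claw":255}
    - {"x":0,"y":-0.15,"z":0,"rx":0,"ry":0,"rz":-0.135,"claw":255}
    - {"x":0,"y":-0.18,"z":0,"rx":0,"ry":0,"rz":-0.18,"claw":255}
    - {"x":0,"y":-0.2,"z":0,"rx":0,"ry":0,"rz":-0.225,"claw":255}
    - {"x":0,"y":-0.2,"z":0,"rx":0,"ry":0,"rz":-0.27,"claw":255}
    - {"x":0,"y":-0.2,"z":0,"rx":0,"ry":0,"rz":-0.315,"claw":255}
    - {"x":0,"y":-0.2,"z":0,"rx":0,"ry":0,"rz":-0.36,"claw":255}
    - {"x":0,"y":-0.2,"z":0,"rx":0,"ry":0,"rz":-0.405,"claw":255}
    - {"x":0,"y":-0.2,"z":0,"rx":0,"ry":0,"rz":-0.424,"claw":255}

```text
t: 5.28
tool_pos: [0.4531, -0.0615, 0.2129]
orientation: [-1.492, -2.76, 0.001]
force: [0.3, 0.0, -0.3]
opening: 0.0334
gripper_force: 10.0
```

>>> arm_command:
  targets:
    - {"x":0,"y":0,"z":0,"rx":0,"ry":0,"rz":0,"claw":255}
    - {"x":0,"y":0,"z":0,"rx":0,"ry":0,"rz":0,"claw":255}

```text
t: 5.45
tool_pos: [0.4534, -0.0615, 0.2137]
orientation: [-1.483, -2.766, 0.001]
force: [0.5, -0.2, -0.6]
opening: 0.0335
gripper_force: 10.0
```

```bash
python3 - <<'E'
from h import *
p,_=snap("scene","s2")
cv2.imwrite("pics/s2c.png",cv2.resize(p[150:450,220:520],(600,600),interpolation=cv2.INTER_CUBIC)[...,::-1])
print(robot.read_state()['tool_pos'])
E
```

```text
[ 0.45355022 -0.06152522  0.21404306]
```

View pics/s2c.png

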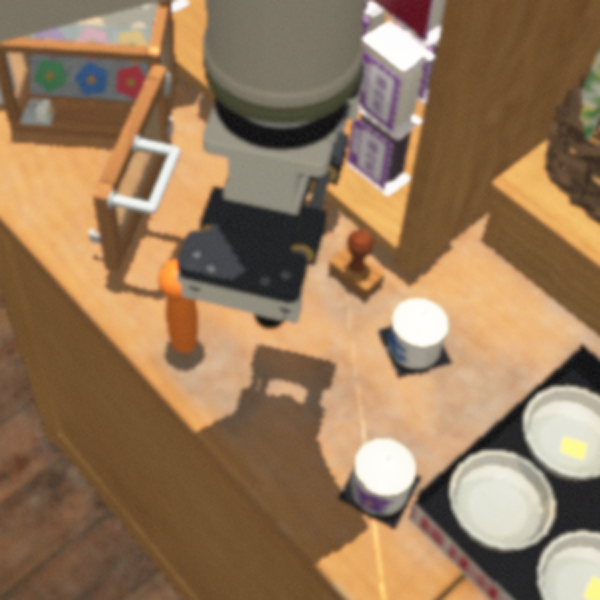

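The doll's foot shows at crop (268,320) below the gripper. The counter under it is clear, with the orange doll at (183,330), the narrow candle at (385,475) and the broad candle at (420,335) all well away.

>>> arm_command:
  targets:
    - {"x":0,"y":0,"z":-0.06,"rx":0,"ry":0,"rz":0,"claw":255}
    - {"x":0,"y":0,"z":-0.12,"rx":0,"ry":0,"rz":0,"claw":255}
    - {"x":0,"y":0,"z":-0.18,"rx":0,"ry":0,"rz":0,"claw":255}
    - {"x":0,"y":0,"z":-0.24,"rx":0,"ry":0,"rz":0,"claw":255}
    - {"x":0,"y":0,"z":-0.27,"rx":0,"ry":0,"rz":0,"claw":255}
    - {"x":0,"y":0,"z":-0.285,"rx":0,"ry":0,"rz":0,"claw":255}
    - {"x":0,"y":0,"z":-0.292,"rx":0,"ry":0,"rz":0,"claw":255}
    - {"x":0,"y":0,"z":-0.295,"rx":0,"ry":0,"rz":0,"claw":255}
    - {"x":0,"y":0,"z":-0.295,"rx":0,"ry":0,"rz":0,"claw":255}
    - {"x":0,"y":0,"z":-0.295,"rx":0,"ry":0,"rz":0,"claw":255}

```text
t: 6.33
tool_pos: [0.4553, -0.062, 0.0695]
orientation: [1.485, 2.766, 0.001]
force: [-0.6, -0.6, -0.3]
opening: 0.0334
gripper_force: 10.0
```

>>> arm_command:
  targets:
    - {"x":0,"y":0,"z":-0.003,"rx":0,"ry":0,"rz":0,"claw":255}
    - {"x":0,"y":0,"z":-0.006,"rx":0,"ry":0,"rz":0,"claw":255}
    - {"x":0,"y":0,"z":-0.006,"rx":0,"ry":0,"rz":0,"claw":255}

```text
t: 6.58
tool_pos: [0.4546, -0.0618, 0.0655]
orientation: [1.486, 2.767, 0.0]
force: [0.2, -0.4, 0.4]
opening: 0.0334
gripper_force: 10.0
```

>>> arm_command:
  targets:
    - {"x":0,"y":0,"z":-0.002,"rx":0,"ry":0,"rz":0,"claw":255}
    - {"x":0,"y":0,"z":-0.002,"rx":0,"ry":0,"rz":0,"claw":255}

```text
t: 6.75
tool_pos: [0.4553, -0.0621, 0.0654]
orientation: [1.485, 2.766, 0.0]
force: [-0.7, -0.4, 6.0]
opening: 0.0333
gripper_force: 10.0
```

Contact with the counter reads 6 N. Releasing.

>>> arm_command:
  targets:
    - {"x":0,"y":0,"z":0.001,"rx":0,"ry":0,"rz":0,"claw":0}
    - {"x":0,"y":0,"z":0.001,"rx":0,"ry":0,"rz":0,"claw":0}
    - {"x":0,"y":0,"z":0.001,"rx":0,"ry":0,"rz":0,"claw":0}
    - {"x":0,"y":0,"z":0.001,"rx":0,"ry":0,"rz":0,"claw":0}
    - {"x":0,"y":0,"z":0.001,"rx":0,"ry":0,"rz":0,"claw":0}
    - {"x":0,"y":0,"z":0.001,"rx":0,"ry":0,"rz":0,"claw":0}
    - {"x":0,"y":0,"z":0.001,"rx":0,"ry":0,"rz":0,"claw":0}

```text
t: 7.33
tool_pos: [0.4542, -0.0617, 0.0645]
orientation: [-1.486, -2.767, 0.0]
force: [0.6, 0.1, 0.7]
opening: 0.0751
gripper_force: 0.0
```

>>> arm_command:
  targets:
    - {"x":0,"y":0,"z":0.06,"rx":0,"ry":0,"rz":0,"claw":0}
    - {"x":0,"y":0,"z":0.13,"rx":0,"ry":0,"rz":0,"claw":0}
    - {"x":0,"y":0,"z":0.2,"rx":0,"ry":0,"rz":0,"claw":0}
    - {"x":0,"y":0,"z":0.27,"rx":0,"ry":0,"rz":0,"claw":0}
    - {"x":0,"y":0,"z":0.3,"rx":0,"ry":0,"rz":0,"claw":0}
    - {"x":0,"y":0,"z":0.3,"rx":0,"ry":0,"rz":0,"claw":0}
    - {"x":0,"y":0,"z":0.3,"rx":0,"ry":0,"rz":0,"claw":0}

```text
t: 7.92
tool_pos: [0.4549, -0.0619, 0.2155]
orientation: [1.485, 2.766, 0.001]
force: [-0.2, -0.5, -0.4]
opening: 0.0929
gripper_force: 0.0
```

>>> arm_command:
  targets:
    - {"x":0.01,"y":0.07,"z":0,"rx":0,"ry":0,"rz":0,"claw":255}
    - {"x":0.02,"y":0.14,"z":0,"rx":0,"ry":0,"rz":0,"claw":255}
    - {"x":0.03,"y":0.21,"z":0,"rx":0,"ry":0,"rz":0,"claw":255}
    - {"x":0.04,"y":0.28,"z":0,"rx":0,"ry":0,"rz":0,"claw":255}
    - {"x":0.046,"y":0.35,"z":0,"rx":0,"ry":0,"rz":0,"claw":255}
    - {"x":0.046,"y":0.381,"z":0,"rx":0,"ry":0,"rz":0,"claw":255}
    - {"x":0.046,"y":0.381,"z":0,"rx":0,"ry":0,"rz":0,"claw":255}
    - {"x":0.046,"y":0.381,"z":0,"rx":0,"ry":0,"rz":0,"claw":255}
    - {"x":0.046,"y":0.381,"z":0,"rx":0,"ry":0,"rz":0,"claw":255}
    - {"x":0.046,"y":0.381,"z":0,"rx":0,"ry":0,"rz":0,"claw":255}

```text
t: 8.75
tool_pos: [0.4769, 0.1277, 0.2137]
orientation: [-1.488, -2.766, 0.002]
force: [1.0, 0.5, 0.7]
opening: 0.0308
gripper_force: 0.0
```

>>> arm_command:
  targets:
    - {"x":0,"y":0,"z":0,"rx":0,"ry":0,"rz":0,"claw":255}
    - {"x":0,"y":0,"z":0,"rx":0,"ry":0,"rz":0,"claw":255}
    - {"x":0,"y":0,"z":0,"rx":0,"ry":0,"rz":0,"claw":255}
    - {"x":0,"y":0,"z":0,"rx":0,"ry":0,"rz":0,"claw":255}
    - {"x":0,"y":0,"z":0,"rx":0,"ry":0,"rz":0,"claw":255}
    - {"x":0,"y":0,"z":0,"rx":0,"ry":0,"rz":0,"claw":255}
    - {"x":0,"y":0,"z":0,"rx":0,"ry":0,"rz":0,"claw":255}
    - {"x":0,"y":0,"z":0,"rx":0,"ry":0,"rz":0,"claw":255}

```text
t: 9.42
tool_pos: [0.4773, 0.1288, 0.2147]
orientation: [1.486, 2.768, 0.0]
force: [-0.9, -0.4, -0.1]
opening: 0.0008
gripper_force: 0.0
```

```bash
python3 - <<'E'
from h import *
p,_=snap("scene","s3"); t,_=snap("top","t3")
cv2.imwrite("pics/s3c.png",cv2.hconcat([cv2.resize(p[130:380,180:390],(420,500)),cv2.resize(t[190:340,200:420],None,fx=1.7,fy=500/150)])[...,::-1])
print(robot.read_state()['tool_pos'],robot.read_state()['opening'])
E
```

```text
[0.47723822 0.12883813 0.21464343] 0.0005588348289986487
```

View pics/s3c.png

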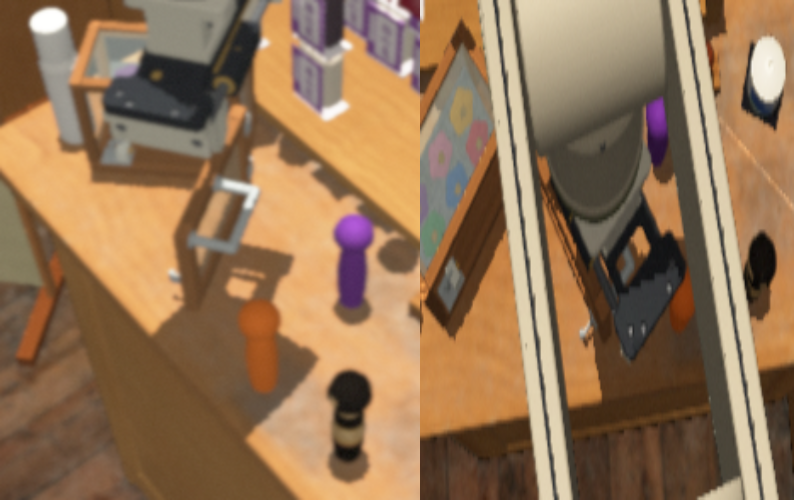

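The doll stands upright at (350,430) in the left half, clear of everything. The closed fingers are over the handle, whose bow is at (228,210). Descending into the slot.

>>> arm_command:
  targets:
    - {"x":0,"y":0,"z":-0.06,"rx":0,"ry":0,"rz":0,"claw":255}
    - {"x":0,"y":0,"z":-0.12,"rx":0,"ry":0,"rz":0,"claw":255}
    - {"x":0,"y":0,"z":-0.15,"rx":0,"ry":0,"rz":0,"claw":255}
    - {"x":0,"y":0,"z":-0.17,"rx":0,"ry":0,"rz":0,"claw":255}
    - {"x":0,"y":0,"z":-0.185,"rx":0,"ry":0,"rz":0,"claw":255}
    - {"x":0,"y":0,"z":-0.2,"rx":0,"ry":0,"rz":0,"claw":255}
    - {"x":0,"y":0,"z":-0.215,"rx":0,"ry":0,"rz":0,"claw":255}
    - {"x":0,"y":0,"z":-0.23,"rx":0,"ry":0,"rz":0,"claw":255}
    - {"x":0,"y":0,"z":-0.23,"rx":0,"ry":0,"rz":0,"claw":255}

```text
t: 10.27
tool_pos: [0.4767, 0.1287, 0.0985]
orientation: [-1.486, -2.767, 0.001]
force: [0.1, -0.1, -0.2]
opening: 0.0002
gripper_force: 0.0
```

```bash
cat > plan.py <<'E'
import numpy as np,sys
H=np.array([.569,.216]);
def pt(a,off):
    d=np.radians(133.1+a);u=np.array([np.cos(d),np.sin(d)]);n=np.array([-u[1],u[0]])
    return H+.124*u+off*n
def plan(a0,a1,n,o0,o1,z=None):
    p0=pt(a0,o0)
    for k in range(1,n+1):
        a=a0+(a1-a0)*k/n;o=o0+(o1-o0)*min(1,k/3)
        s=(pt(a,o)-p0)/.5; print(round(a,1),s.round(3),round(np.radians(a-a0)/2,3))
    print(pt(a1,o1))
E
python3 -c "
from plan import *
plan(80.5,40,10,.0225,.0145);plan(40,6,10,.0145,.0145);print(pt(0,.0145),pt(0,.0225),pt(0,.0305))
from h import *
print(robot.read_state()['tool_pos'])"
```

```text
76.5 [-0.015  0.018] -0.035
72.4 [-0.027  0.037] -0.071
68.3 [-0.039  0.057] -0.106
64.3 [-0.046  0.073] -0.141
60.2 [-0.053  0.089] -0.177
56.2 [-0.058  0.106] -0.212
52.1 [-0.063  0.123] -0.247
48.1 [-0.066  0.141] -0.283
44.0 [-0.067  0.158] -0.318
40.0 [-0.068  0.176] -0.353
[0.44415611 0.21650199]
36.6 [0.    0.015] -0.03
33.2 [0.002 0.03 ] -0.059
29.8 [0.004 0.044] -0.089
26.4 [0.007 0.059] -0.119
23.0 [0.011 0.073] -0.148
19.6 [0.016 0.087] -0.178
16.2 [0.022 0.101] -0.208
12.8 [0.028 0.114] -0.237
9.4 [0.035 0.127] -0.267
6.0 [0.043 0.139] -0.297
[0.46578043 0.28622799]
[0.4736867  0.29663265] [0.4678454  0.29116646] [0.4620041  0.28570027]
[0.4767176  0.12871975 0.09849701]
```

>>> arm_command:
  targets:
    - {"x":-0.015,"y":0.018,"z":0,"rx":0,"ry":0,"rz":-0.035,"claw":255}
    - {"x":-0.027,"y":0.037,"z":0,"rx":0,"ry":0,"rz":-0.071,"claw":255}
    - {"x":-0.039,"y":0.057,"z":0,"rx":0,"ry":0,"rz":-0.106,"claw":255}
    - {"x":-0.046,"y":0.073,"z":0,"rx":0,"ry":0,"rz":-0.141,"claw":255}
    - {"x":-0.053,"y":0.089,"z":0,"rx":0,"ry":0,"rz":-0.177,"claw":255}
    - {"x":-0.058,"y":0.106,"z":0,"rx":0,"ry":0,"rz":-0.212,"claw":255}
    - {"x":-0.063,"y":0.123,"z":0,"rx":0,"ry":0,"rz":-0.247,"claw":255}
    - {"x":-0.066,"y":0.141,"z":0,"rx":0,"ry":0,"rz":-0.283,"claw":255}
    - {"x":-0.067,"y":0.158,"z":0,"rx":0,"ry":0,"rz":-0.318,"claw":255}
    - {"x":-0.068,"y":0.176,"z":0,"rx":0,"ry":0,"rz":-0.353,"claw":255}

```text
t: 11.1
tool_pos: [0.4435, 0.2171, 0.1002]
orientation: [2.355, 2.079, 0.001]
force: [0.9, -1.6, -0.2]
opening: 0.0003
gripper_force: 0.6
```

>>> arm_command:
  targets:
    - {"x":0,"y":0.015,"z":0,"rx":0,"ry":0,"rz":-0.03,"claw":255}
    - {"x":0.002,"y":0.03,"z":0,"rx":0,"ry":0,"rz":-0.059,"claw":255}
    - {"x":0.004,"y":0.044,"z":0,"rx":0,"ry":0,"rz":-0.089,"claw":255}
    - {"x":0.007,"y":0.059,"z":0,"rx":0,"ry":0,"rz":-0.119,"claw":255}
    - {"x":0.011,"y":0.073,"z":0,"rx":0,"ry":0,"rz":-0.148,"claw":255}
    - {"x":0.016,"y":0.087,"z":0,"rx":0,"ry":0,"rz":-0.178,"claw":255}
    - {"x":0.022,"y":0.101,"z":0,"rx":0,"ry":0,"rz":-0.208,"claw":255}
    - {"x":0.028,"y":0.114,"z":0,"rx":0,"ry":0,"rz":-0.237,"claw":255}
    - {"x":0.035,"y":0.127,"z":0,"rx":0,"ry":0,"rz":-0.267,"claw":255}
    - {"x":0.043,"y":0.139,"z":0,"rx":0,"ry":0,"rz":-0.297,"claw":255}

```text
t: 11.93
tool_pos: [0.465, 0.2868, 0.1002]
orientation: [-2.86, -1.3, -0.001]
force: [-0.1, 0.1, 0.4]
opening: 0.0006
gripper_force: 0.4
```

>>> arm_command:
  targets:
    - {"x":0,"y":0,"z":0,"rx":0,"ry":0,"rz":0,"claw":255}
    - {"x":0,"y":0,"z":0,"rx":0,"ry":0,"rz":0,"claw":255}

```text
t: 12.1
tool_pos: [0.4651, 0.2865, 0.1001]
orientation: [2.857, 1.307, 0.001]
force: [-0.5, -0.2, 0.4]
opening: 0.0002
gripper_force: 0.0
```

>>> arm_command:
  targets:
    - {"x":0.004,"y":0.005,"z":0,"rx":0,"ry":0,"rz":-0.014,"claw":255}
    - {"x":0.008,"y":0.011,"z":0,"rx":0,"ry":0,"rz":-0.028,"claw":255}
    - {"x":0.012,"y":0.016,"z":0,"rx":0,"ry":0,"rz":-0.042,"claw":255}
    - {"x":0.016,"y":0.021,"z":0,"rx":0,"ry":0,"rz":-0.052,"claw":255}
    - {"x":0.016,"y":0.021,"z":0,"rx":0,"ry":0,"rz":-0.052,"claw":255}

```text
t: 12.52
tool_pos: [0.4725, 0.2963, 0.0997]
orientation: [2.922, 1.153, -0.002]
force: [-2.2, -2.5, 2.6]
opening: 0.0005
gripper_force: 1.7
```

>>> arm_command:
  targets:
    - {"x":0.003,"y":0.003,"z":0,"rx":0,"ry":0,"rz":0,"claw":255}
    - {"x":0.003,"y":0.003,"z":0,"rx":0,"ry":0,"rz":0,"claw":255}
    - {"x":0.003,"y":0.003,"z":0,"rx":0,"ry":0,"rz":0,"claw":255}

```text
t: 12.77
tool_pos: [0.4726, 0.2965, 0.0996]
orientation: [2.92, 1.155, -0.008]
force: [-10.4, -10.4, 10.3]
opening: 0.0005
gripper_force: 7.7
```

>>> arm_command:
  targets:
    - {"x":0.003,"y":0.003,"z":0,"rx":0,"ry":0,"rz":0,"claw":255}
    - {"x":0.003,"y":0.003,"z":0,"rx":0,"ry":0,"rz":0,"claw":255}
    - {"x":0.003,"y":0.003,"z":0,"rx":0,"ry":0,"rz":0,"claw":255}

```text
t: 13.02
tool_pos: [0.4727, 0.2966, 0.0995]
orientation: [2.918, 1.154, -0.014]
force: [-19.0, -18.8, 19.9]
opening: 0.0009
gripper_force: 13.7
```

>>> arm_command:
  targets:
    - {"x":-0.008,"y":-0.007,"z":0,"rx":0,"ry":0,"rz":0,"claw":255}
    - {"x":-0.016,"y":-0.015,"z":0,"rx":0,"ry":0,"rz":0,"claw":255}
    - {"x":-0.016,"y":-0.015,"z":0,"rx":0,"ry":0,"rz":0,"claw":255}
    - {"x":-0.016,"y":-0.015,"z":0,"rx":0,"ry":0,"rz":0,"claw":255}

```text
t: 13.35
tool_pos: [0.4679, 0.2923, 0.0998]
orientation: [-2.922, -1.154, -0.001]
force: [-1.2, 0.1, -0.2]
opening: 0.0006
gripper_force: 0.0
```

```bash
python3 - <<'E'
from h import *
for n in("scene","top"):
    p,d=snap(n,n+"4");c=np.load(n+"4.npz")['c'];z=c[...,2]
    ca=np.array([.5505,.312]);a=np.radians(43.1);X=np.array([np.cos(a),np.sin(a)]);Y=np.array([-X[1],X[0]])
    x=(c[...,:2]-ca)@X;y=(c[...,:2]-ca)@Y
    for lo,hi in((-80,-40),(-40,0),(0,40),(40,80)):
        m=(z>.116)&(z<.127)&(x<-.035)&(x>-.09)&(y*1000>lo)&(y*1000<hi)
        q=x[m];print(n,lo,m.sum(),np.percentile(q,[2,10,50,95]).round(4) if m.sum() else '')
t=cv2.imread("pics/scene4.png")[120:310,170:330];cv2.imwrite("pics/s4c.png",cv2.resize(t,(500,594),interpolation=cv2.INTER_CUBIC))
print(robot.read_state()['tool_pos'],robot.read_state()['force'])
E
```

```text
scene -80 253 [-0.0604 -0.0589 -0.0476 -0.0368]
scene -40 138 [-0.0613 -0.0601 -0.0531 -0.0394]
scene 0 176 [-0.086  -0.0845 -0.0585 -0.0462]
scene 40 68 [-0.0874 -0.0854 -0.0832 -0.0584]
top -80 102 [-0.0579 -0.0563 -0.0473 -0.0365]
top -40 1 [-0.0572 -0.0572 -0.0572 -0.0572]
top 0 0 
top 40 2 [-0.0815 -0.0814 -0.0806 -0.0798]
[0.4680318  0.29253558 0.09982878] [ 0.03626721 -0.14510145  0.91166515]
```

View pics/s4c.png

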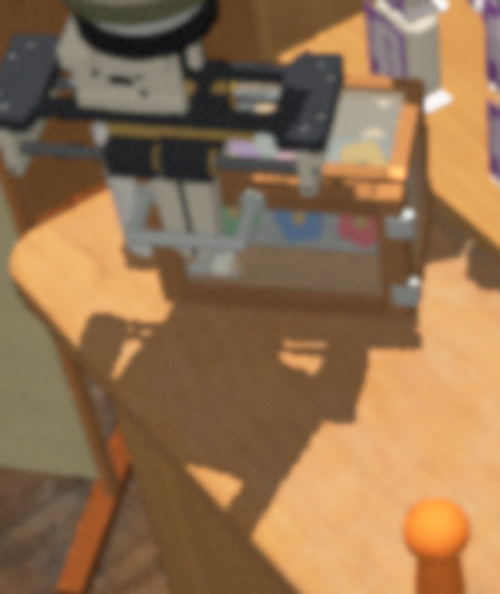

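The door looks flush with the case, with the fingers standing in the slot behind the bar (crop (185,230)). Next is the tug, in small steps.

>>> arm_command:
  targets:
    - {"x":-0.005,"y":-0.005,"z":0,"rx":0,"ry":0,"rz":0,"claw":255}
    - {"x":-0.009,"y":-0.008,"z":0,"rx":0,"ry":0,"rz":0,"claw":255}
    - {"x":-0.01,"y":-0.009,"z":0,"rx":0,"ry":0,"rz":0,"claw":255}
    - {"x":-0.01,"y":-0.009,"z":0,"rx":0,"ry":0,"rz":0,"claw":255}

```text
t: 13.78
tool_pos: [0.4625, 0.2877, 0.0996]
orientation: [2.922, 1.153, -0.0]
force: [-0.2, -0.1, 0.4]
opening: 0.0003
gripper_force: 0.0
```

>>> arm_command:
  targets:
    - {"x":-0.001,"y":-0.001,"z":0,"rx":0,"ry":0,"rz":0,"claw":255}
    - {"x":-0.001,"y":-0.001,"z":0,"rx":0,"ry":0,"rz":0,"claw":255}

```text
t: 13.95
tool_pos: [0.4623, 0.2874, 0.0997]
orientation: [-2.922, -1.153, -0.001]
force: [0.4, 0.4, -0.3]
opening: 0.0005
gripper_force: 0.3
```

>>> arm_command:
  targets:
    - {"x":-0.001,"y":-0.001,"z":0,"rx":0,"ry":0,"rz":0,"claw":255}
    - {"x":-0.001,"y":-0.001,"z":0,"rx":0,"ry":0,"rz":0,"claw":255}

```text
t: 14.12
tool_pos: [0.4622, 0.2871, 0.0998]
orientation: [-2.922, -1.153, -0.002]
force: [2.8, 2.4, -2.5]
opening: 0.0006
gripper_force: 2.0
```

>>> arm_command:
  targets:
    - {"x":-0.001,"y":-0.001,"z":0,"rx":0,"ry":0,"rz":0,"claw":255}
    - {"x":-0.001,"y":-0.001,"z":0,"rx":0,"ry":0,"rz":0,"claw":255}

```text
t: 14.28
tool_pos: [0.462, 0.2869, 0.0998]
orientation: [-2.922, -1.153, -0.004]
force: [5.5, 3.7, -4.4]
opening: 0.0005
gripper_force: 3.6
```

>>> arm_command:
  targets:
    - {"x":0,"y":0,"z":0,"rx":0,"ry":0,"rz":0,"claw":255}
    - {"x":0,"y":0,"z":0,"rx":0,"ry":0,"rz":0,"claw":255}
    - {"x":0,"y":0,"z":0,"rx":0,"ry":0,"rz":0,"claw":255}
    - {"x":0,"y":0,"z":0,"rx":0,"ry":0,"rz":0,"claw":255}
    - {"x":0,"y":0,"z":0,"rx":0,"ry":0,"rz":0,"claw":255}
    - {"x":0,"y":0,"z":0,"rx":0,"ry":0,"rz":0,"claw":255}
    - {"x":0,"y":0,"z":0,"rx":0,"ry":0,"rz":0,"claw":255}

```text
t: 14.87
tool_pos: [0.4621, 0.2869, 0.0998]
orientation: [-2.922, -1.153, -0.003]
force: [6.1, 4.4, -4.5]
opening: 0.0007
gripper_force: 3.5
```

The door held 7.5 N for over 0.5 s without moving. Backing to mid-slot and lifting out.

>>> arm_command:
  targets:
    - {"x":0.006,"y":0.005,"z":0,"rx":0,"ry":0,"rz":0,"claw":255}
    - {"x":0.012,"y":0.011,"z":0,"rx":0,"ry":0,"rz":0,"claw":255}
    - {"x":0.012,"y":0.011,"z":0,"rx":0,"ry":0,"rz":0,"claw":255}
    - {"x":0.012,"y":0.011,"z":0.02,"rx":0,"ry":0,"rz":0,"claw":255}
    - {"x":0.012,"y":0.011,"z":0.06,"rx":0,"ry":0,"rz":0,"claw":255}
    - {"x":0.012,"y":0.011,"z":0.12,"rx":0,"ry":0,"rz":0,"claw":255}
    - {"x":0.012,"y":0.011,"z":0.19,"rx":0,"ry":0,"rz":0,"claw":255}
    - {"x":0.012,"y":0.011,"z":0.26,"rx":0,"ry":0,"rz":0,"claw":255}
    - {"x":0.012,"y":0.011,"z":0.33,"rx":0,"ry":0,"rz":0,"claw":255}
    - {"x":0.012,"y":0.011,"z":0.4,"rx":0,"ry":0,"rz":0,"claw":255}

```text
t: 15.7
tool_pos: [0.4667, 0.2915, 0.3022]
orientation: [2.922, 1.153, 0.0]
force: [0.1, 0.3, 0.5]
opening: 0.0006
gripper_force: 0.0
```

>>> arm_command:
  targets:
    - {"x":-0.07,"y":0.05,"z":0,"rx":0,"ry":0,"rz":0,"claw":255}
    - {"x":-0.14,"y":0.1,"z":0,"rx":0,"ry":0,"rz":0,"claw":255}
    - {"x":-0.2,"y":0.15,"z":0,"rx":0,"ry":0,"rz":0,"claw":255}
    - {"x":-0.25,"y":0.2,"z":0,"rx":0,"ry":0,"rz":0,"claw":255}
    - {"x":-0.25,"y":0.25,"z":0,"rx":0,"ry":0,"rz":0,"claw":255}
    - {"x":-0.25,"y":0.3,"z":0,"rx":0,"ry":0,"rz":0,"claw":255}
    - {"x":-0.25,"y":0.35,"z":0,"rx":0,"ry":0,"rz":0,"claw":255}
    - {"x":-0.25,"y":0.35,"z":0,"rx":0,"ry":0,"rz":0,"claw":255}

```text
t: 16.37
tool_pos: [0.341, 0.4697, 0.2996]
orientation: [-2.92, -1.157, 0.001]
force: [0.5, 0.7, -0.2]
opening: 0.0004
gripper_force: 0.0
```

```bash
python3 - <<'E'
from h import *
print(robot.read_state()['tool_pos'])
p,d=snap("top","t5");s,_=snap("scene","s5")
cv2.imwrite("pics/f.png",cv2.hconcat([cv2.resize(s[120:420,170:470],(400,400),interpolation=cv2.INTER_CUBIC),cv2.resize(p[180:330,150:300],(400,400),interpolation=cv2.INTER_CUBIC)])[...,::-1])
c=np.load("t5.npz")['c'];z=c[...,2]
ca=np.array([.5505,.312]);a=np.radians(43.1);X=np.array([np.cos(a),np.sin(a)]);Y=np.array([-X[1],X[0]])
x=(c[...,:2]-ca)@X;y=(c[...,:2]-ca)@Y
for lo in range(-80,80,20):
    m=(z>.113)&(z<.127)&(x<-.035)&(x>-.07)&(y*1000>lo)&(y*1000<lo+20)
    print(lo,m.sum(),np.percentile(x[m],[5,20]).round(4) if m.sum() else '')
m=(abs(c[...,0]-.455)<.04)&(abs(c[...,1]+.062)<.04)&(z>.09)&(z<.13)
print("doll",c[m].mean(0),m.sum())
E
```

```text
[0.34099212 0.46973233 0.29957904]
-80 116 [-0.0578 -0.0552]
-60 120 [-0.0581 -0.0552]
-40 124 [-0.0584 -0.0558]
-20 119 [-0.0586 -0.0551]
0 148 [-0.0658 -0.0587]
20 128 [-0.0591 -0.0561]
40 132 [-0.0593 -0.0558]
60 154 [-0.0658 -0.0593]
doll [ 0.45242163 -0.06200713  0.10712382] 226
```

View pics/f.png

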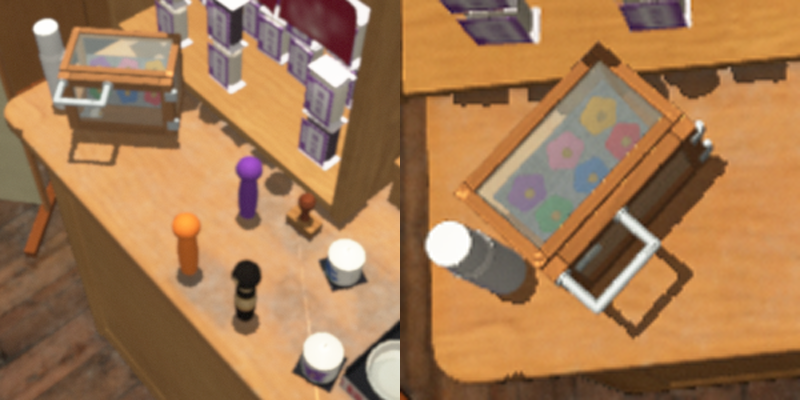

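The door lies flush along the case front. The doll stands upright at (245,290) in the left half, and the bystanders are in place.

```bash
python3 -c "
from plant import robot
print(robot.close_job())"
```

```text
the job is handed in; nothing more can be done
None
```

The doll now stands upright on the counter at about (0.45, -0.06) m, roughly 0.3 m from the hinge. The door is shut on its catch and held a tug of about 7.5 N for over half a second without giving, and the job is handed in; no verdict was shown.

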